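# Clamp a mould insert and hold a spring probe on its marked spot

## Robot

A 6-joint arm with a two-finger parallel gripper is mounted at the origin on the work surface. World frame = base frame: x ahead of the robot, y to its left, z up, the work surface at z = 0. Lengths are in m, angles in rad, forces in N, time in s.
With the tool pointing down it reaches from about 0.25 to 0.775 m from the base axis. Payload 4 kg.
Tool frame: the origin (TCP) lies on the centre line of the jaws, within the pads' length; the fingertips stand ahead of it and the grasp point (between the pads) lies 3 mm ahead of it (ctrl.tip_extent is the z of the fingertips in the tool frame, in m); z points along the fingers, y is the line along which they close (so a half turn about z gives the same grasp; the last joint's range is limited). The gripper opens to 85 mm and grips with 20 to 120 N. Pads are 22 mm wide; open, the fingers measure 114 mm over their backs; the gripper's body (76 mm by 85 mm) begins 54 mm behind the grasp point. The pads swing forward as they close: fully open they stand 13 mm farther back than shut.
Start: joints at [-1.42, 0.087, 1.371, -0, 1.684, -0.103], TCP at [0.138, -0.532, 0.253] pointing down, gripper open.
Joint ranges: [-3.1, 3.1], [-0.76, 2.03], [0.27, 2.55], [-1.08, 4.22], [0.17, 2.65], [-2.57, 2.57]. Speed limits (rad/s): [2.79, 2.79, 3.14, 3.14, 3.14, 3.14].

## Interface

Orientations are given as a rotation vector (axis times angle).
In Python, from workcell import ctrl gives the robot as it stands. The module is installed in compiled form; this text tells all that it offers.
- The arm moves only by the tool step_arm, never from a script. Its arguments are lists of equal length, an entry for each row: "linear": the shift along the world's x, y, z in mm, a list of three; "roll": the turn about the world's z in degrees. A call has 1 to 8 rows; each row is the pose to reach, as a shift and turn from the pose commanded when the call began; what a row does not reach only later rows make up. A row lasts 1/10 s, in which the tool goes at most 50 mm and 8.59 degrees, less where a joint would pass 70% of its speed; a pose out of reach is approached as far as the arm can. A call with a gripper value outside its range is refused whole. "claw" is the opening, from 0 (shut) to 1 (fully open), set as the call begins (left out, the last holds). The fingers move at their own pace and stop on an object; the grip force is fixed at half the most. Time passes only in rows, so rows that repeat a pose let the fingers close. It gives the time, the measured TCP pose, the force, the opening and the grip force at its end, in the units of the state.
- ctrl.observe(): the state, without advancing time (a new reading comes with each control period).
- ctrl.capture(name): name is "scene" or "top" or "wrist"; returns a dict with "pixels" (400x640x3 uint8, red, green, blue), "depth" (400x640 float32, m along the optical axis (not along the pixel's ray), 0 where there is no reading), "fovy" (degrees; the focal length in pixels is half the picture's height over the tangent of half this angle, whatever the lens; pixels are square), "cx", "cy" (the principal point, pixels), "k1" (the pictures are not rectified: a ray, as slopes to the right and down, at radius r is drawn at 1 + k1 r^2 times it, then the intrinsics apply), "rvec" (rotation vector, rad) and "tvec" (3), from world to camera coordinates, as OpenCV has them; the wrist camera has in their place "mount" (4x4, takes a point from camera to tool coordinates, whose origin is the TCP and whose axes are the flange's). Camera axes: x right, y down, z forward; pixel columns grow to the right and rows downward; lengths in m; the calibration is good to about 2 mm. A picture is of the moment at which its call begins: read the wrist's pose just before it.
- ctrl.sign_off(): hands the job in; it is judged then, once.
Trained networks look in the newest picture that a camera, given by its name, has taken for a name from the list of things; names that differ only in an ending like _2 or _b are one class to them, and where a whole thing is asked for, a point or a joint stands for the part that bears it (a point fixed in the world has none). Each returns a list of dicts, best first, with "score" (0 to 1); they miss things now and then, are a little off and sometimes report something else, mostly with a low value. They report only what shows in the picture. A call takes as long as a camera call. They do not tell look-alikes from the thing itself.
- ctrl.regions_of(target, camera): "mask" (400x640 bool, what is visible of it) and "rect" ([centre column, centre row, width, height] in pixels, round what is visible of it).
The state is a dict: "time": time; "joints": joint angles; "joint_velocities": joint speeds; "tau": joint torques, N m; "position": TCP position; "eef_rot": TCP orientation; "force": force on the tool from outside, world axes, zero at the start; "wrist_torque": the same for the moment, N m; "opening": finger opening in m; "gripper_force": force on a finger pad.
Only numpy, scipy, OpenCV 4.12 (cv2) and the standard library are available. Lean on these libraries where they do the work, as an engineer would, in place of code of your own. Each camera call takes 0.05 s, during which the arm holds its last target. There are 200 camera calls.

## Task

First slide the vise jaw shut so that the mould insert is clamped between the jaws. Then take the pen probe out of its stand and hold it upright with its tip inside the engraved ring on top of the insert, pressing lightly so that the spring plunger is about half way in. Finish while still holding the probe there, and leave the spare insert, the jar and the screwdriver alone.

Things in the scene. Friction and masses are not known exactly. Their poses are not given: they have to be found in the camera images.
- vise: Fixed steel slide vise. Origin: underside, at the table top, below the place of the clamped insert's centre; x points from the sliding jaw to the fixed jaw (away from the robot, within 0.45 rad). Base 60 mm wide (y), from x = -115 to 60 mm, bed top 30 mm up. Fixed jaw: 25 mm thick, clamping face at x = +30 mm, top 55 mm up.
- jaw (a joint): Sliding jaw of the vise, in m: 0 when its face touches a 60 mm long insert that bears on the fixed jaw (clamped), growing as it opens towards vise -x, up to 0.045 (stop beyond shut at -0.004). It stays where it is left; sliding friction about 4 N, and some 2 to 5 N more to push the insert along the bed. Jaw 25 mm thick, 60 mm wide, top 55 mm above the table.
- jaw_stud (a point): Centre of the top face of the upright round stud on the sliding jaw: 16 mm in diameter, 40 mm tall, standing on the middle of the jaw's top, its top 95 mm above the table. Moves with the jaw; at joint value q it lies at vise x = -42.5 mm - q. Nearest edge of a clamped insert is 12.5 mm from its axis.
- insert: Loose bright metal mould insert, 60 x 50 x 30 mm (x, y, z), 0.5 to 0.75 kg, lying on the vise bed between the open jaws, slightly askew and 3 to 11 mm short of the fixed jaw. Origin: centre of its underside. Its top (60 mm above the table when on the bed) has a rectangular pocket 16 x 34 mm, 12 mm deep, centred at x = -16 mm, and on the solid side an engraved ring.
- spot (a point): Centre of the engraved ring (16 mm in diameter, with a small dot in its middle), on the top face of the insert, at insert x = 12, y = 8, z = 30 mm. The point's axes are those of the insert.
- stand: Fixed black block, 80 x 80 x 65 mm, with one upright hole 18 mm in diameter and 60 mm deep in the middle of its top, in which the probe stands. Origin: centre of its underside, on the table.
- probe: Pen probe, 0.1 to 0.16 kg, standing upright in the stand, tip down. Origin: centre of the underside of its collar, which rests on the stand's top (65 mm up); z points along the pen from the tip to the grip. Collar 26 mm in diameter, z = 0 to 6 mm; round grey grip 18 mm in diameter, z = 6 to 66 mm; nose 14 mm in diameter, down to z = -38 mm, from which the plunger sticks out 14 mm.
- tip (a point): Lowest point of the probe's plunger (ball of 6 mm diameter), on the pen's axis, at probe z = -52 mm when the plunger is out; it moves up into the pen as it is pressed. The point's axes are those of the probe.
- plunger (a joint): How far the probe's spring plunger is pressed in, in m: 0 out, 0.010 fully in. Spring: force = 0.35 N + 350 N/m x value, so 2.1 N at half way (0.005).
- spare: Bystander: a smaller loose square metal insert 44 x 44 x 25 mm with a square pocket, lying on the table beyond the work. Origin: centre of its underside. Leave alone.
- oil: Bystander: white jar with black cap, 52 mm in diameter, 110 mm tall, at the robot's right. Origin: centre of its underside. Leave alone.
- driver: Bystander: screwdriver about 200 mm long with a black handle lying on the table at the robot's left. Leave alone.
Mind the look-alikes: they are no part of the job. Of the things shaped like the stand, the black one is meant.

How it is judged:
On the way, in this order (a step that is already met when the one before it is completed fails the run):
1. the jaw is shut on the insert (value of joint jaw below 0.003 m), for 0.2 s.
2. the probe is in the gripper, clear above its stand (z of tip in the frame of stand above 0.07 m and contact force between the fingers and probe above 1 N), for 0.1 s.
At the end, for the whole second after the job is handed in: The jaw is within 3 mm of shut on the insert; the gripper holds the probe within 8 degrees (0.14 rad) of upright, still, its tip on the insert's top within 8 mm of the ring's centre, pressing with 0.8 to 3.6 N, the plunger 1.5 to 9 mm in (value of joint jaw below 0.003 m and contact force between the fingers and probe above 1 N and angle between probe's own z axis and vertical below 0.14 rad and horizontal distance between tip and spot below 0.008 m and z of tip in the frame of spot between -0.003 and 0.003 m and contact force between probe and insert between 0.8 and 3.6 N and value of joint plunger between 0.0015 and 0.009 m and linear speed of probe below 0.02 m/s); the arm keeps its last pose, push and grip.
It fails at once if the probe was pressed hard on the insert (over 10 N) (contact force between probe and insert above 10 N).
It fails at once if the spare insert was moved more than 30 mm (distance of spare from where it was at the start of the episode above 0.03 m).
It fails at once if the jar was moved more than 30 mm (distance of oil from where it was at the start of the episode above 0.03 m).
It fails at once if the screwdriver was moved more than 30 mm (distance of driver from where it was at the start of the episode above 0.03 m).
It also fails if it takes over 51 s, if anything falls off the work surface, if the arm or the gripper's body presses on something with over 40 N, if the wrist force passes 120 N, or if a joint passes its speed limit or range.

## Working session

There is one attempt and no reset: what is moved stays moved. The work goes in short steps, Python scripts to look and compute and a tool call to move; the robot and the scene stay as the last step left them, time stands still between calls to the robot, and variables do not carry over. Pictures are saved under pics/ and viewed, at most 10 in all, crops included, and the job is handed in when it is done.

Besides the shell and the picture viewer there is one more tool, called as name(argument=value, ...), one argument or row to a line, values as JSON. step_arm: Moves the arm, as the interface text tells. Its arguments: {"type":"object","properties":{"linear":{"type":"array","items":{"type":"array","items":{"type":"number"}}},"roll":{"type":"array","items":{"type":"number"}},"claw":{"type":"number"}},"required":["linear","roll"]}

```bash
mkdir -p pics; cat > h.py <<'E'
import numpy as np, cv2, pickle
from workcell import ctrl
R=lambda v: cv2.Rodrigues(np.array(v,float))[0]
def cap(name):
    s=ctrl.observe(); c=ctrl.capture(name)
    f=200/np.tan(np.radians(c['fovy'])/2)
    c['K']=np.array([[f,0,c['cx']],[0,f,c['cy']],[0,0,1.]])
    if name=='wrist':
        T=np.eye(4);T[:3,:3]=R(s['eef_rot']);T[:3,3]=s['position'];c['T']=T@c['mount']
    else:
        T=np.eye(4);T[:3,:3]=R(c['rvec']);T[:3,3]=np.ravel(c['tvec']);c['T']=np.linalg.inv(T)
    return c
def rays(c,uv):
    uv=np.asarray(uv,float).reshape(-1,1,2)
    xy=cv2.undistortPoints(uv,c['K'],np.array([c['k1'],0,0,0.])).reshape(-1,2)
    return np.c_[xy,np.ones(len(xy))]@c['T'][:3,:3].T, c['T'][:3,3]
def atz(c,uv,z):
    d,o=rays(c,uv); return o+d*((z-o[2])/d[:,2])[:,None]
def pts(c,m):
    v,u=np.nonzero(m&(c['depth']>0)); d,o=rays(c,np.c_[u,v]); return o+d*c['depth'][v,u][:,None], np.c_[u,v]
def save(c,n): cv2.imwrite('pics/'+n+'.png',c['pixels'][...,::-1])
E
python3 - <<'E'
from h import *
print(ctrl.tip_extent, ctrl.observe())
for n in ('scene','top'):
    c=cap(n); save(c,n)
    print(n,c['T'].round(3).tolist(),c['fovy'],c['k1'])
    for t in ('vise','jaw','insert','stand','probe','spare','oil','driver','jaw_stud'):
        for r in ctrl.regions_of(t,n)[:3]:
            p,_=pts(c,r['mask'])
            if len(p): print(t,round(r['score'],2),np.round(r['rect']),np.median(p,0).round(3),np.percentile(p,[2,98],axis=0).round(3).tolist())
E
```

```text
0.022 {'time': 0.0, 'joints': array([-1.42010521e+00,  8.79809887e-02,  1.37229576e+00, -1.65992752e-05,
        1.68358333e+00, -1.03103398e-01]), 'joint_velocities': array([-0.00011389,  0.00062242,  0.00062269, -0.00138576, -0.00017764,
        0.00091459]), 'tau': array([ 9.84634498e-04, -3.51860869e+01, -3.13274074e+01, -1.21384170e-05,
        1.08942014e-02, -2.77412738e-06]), 'position': array([ 0.13801353, -0.53193261,  0.25210381]), 'eef_rot': array([-3.11408438e+00, -3.97300724e-01,  1.10562091e-04]), 'force': array([ 0.72190967, -0.35160382, -0.68678414]), 'wrist_torque': array([-0.01101366,  0.02104069,  0.0426805 ]), 'gripper_force': 0.0, 'opening': 0.08539092663569825}
scene [[-0.887, 0.267, -0.376, 1.034], [0.461, 0.483, -0.744, 0.809], [-0.017, -0.834, -0.552, 0.709], [0.0, 0.0, 0.0, 1.0]] 49.65004922760373 -0.03839757484397219
vise 0.66 [315. 194.  54.  47.] [ 0.571 -0.138  0.032] [[0.474, -0.192, 0.002], [0.645, -0.106, 0.087]]
insert 0.88 [313. 196.  31.  24.] [ 0.573 -0.137  0.055] [[0.516, -0.267, 0.002], [0.608, -0.116, 0.063]]
stand 0.74 [373. 214.  34.  35.] 
[... 1760 characters left out ...]
.  12.  16.] [0.762 0.001 0.024] [[0.74, -0.019, 0.011], [0.783, 0.022, 0.032]]
oil 0.93 [457. 212.  26.  17.] [ 0.549 -0.403  0.105] [[0.527, -0.46, -0.001], [0.574, -0.389, 0.115]]
oil 0.42 [370. 208.  25.  25.] [ 0.571 -0.149  0.059] [[0.541, -0.178, 0.031], [0.602, -0.122, 0.066]]
driver 0.69 [377. 225.  19.  14.] [ 0.509 -0.172  0.056] [[0.494, -0.207, -0.0], [0.529, -0.144, 0.098]]
driver 0.65 [203. 196.  16.  31.] [0.618 0.381 0.024] [[0.573, 0.364, 0.015], [0.66, 0.398, 0.03]]
jaw_stud 0.65 [277. 220.  31.  22.] [0.536 0.137 0.066] [[0.497, 0.098, 0.027], [0.577, 0.181, 0.071]]
jaw_stud 0.49 [376. 227.  17.  11.] [ 0.509 -0.17   0.056] [[0.491, -0.203, 0.027], [0.527, -0.143, 0.098]]
```

```bash
python3 - <<'E'
import cv2
a=cv2.imread('pics/scene.png')[130:370,220:500]; b=cv2.imread('pics/top.png')[120:280,180:480]
a=cv2.resize(a,None,fx=1.5,fy=1.5,interpolation=3);b=cv2.resize(b,(675,360),interpolation=3)
b=cv2.resize(b,(380,203)); 
import numpy as np
o=np.zeros((360,800,3),np.uint8);o[:,:420]=a;o[:203,420:]=b;cv2.imwrite('pics/both.png',o)
E
```

```text
(no output)
```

View pics/both.png

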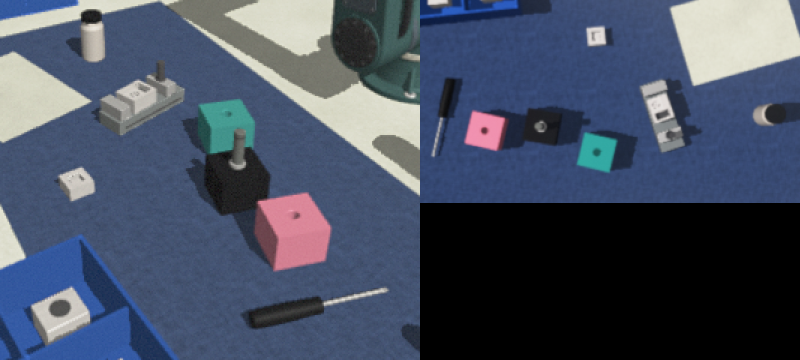

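The black stand with the probe is at crop (240,170), between the pink and green look-alikes. The vise is at crop (140,95), with its stud towards the robot. I'll move above the vise.

step_arm(
  linear=[
    [30,30,0],
    [60,60,0],
    [90,90,0],
    [120,120,0],
    [150,150,0],
    [180,180,0],
    [210,210,0],
    [240,240,0],
  ],
  roll=[0,0,0,0,0,0,0,0],
)

```text
time: 1.8
position: [0.3791, -0.291, 0.2536]
eef_rot: [3.116, 0.397, 0.001]
force: [0.5, -1.0, -0.6]
opening: 0.0853
gripper_force: 0.0
```

step_arm(
  linear=[
    [30,30,0],
    [60,60,0],
    [90,90,0],
    [110,120,0],
    [110,120,0],
    [110,120,0],
  ],
  roll=[0,0,0,0,0,0],
)

```text
time: 2.4
position: [0.4883, -0.1719, 0.2533]
eef_rot: [3.115, 0.401, -0.001]
force: [-0.5, -0.5, -0.3]
opening: 0.0852
gripper_force: 0.0
```

```bash
cat > look.py <<'E'
import sys
from h import *
n=sys.argv[1]; c=cap('wrist'); save(c,n)
s=ctrl.observe(); print(s['time'],s['position'],s['eef_rot'],s['force'])
pickle.dump(c,open(n+'.pkl','wb'))
for t in sys.argv[2:]:
    for r in ctrl.regions_of(t,'wrist')[:3]:
        p,_=pts(c,r['mask'])
        if len(p): print(t,round(r['score'],2),np.round(r['rect']),np.median(p,0).round(4),np.percentile(p,[2,98],axis=0).round(3).tolist())
E
python3 look.py w1 vise jaw insert jaw_stud spot
```

```text
2.45 [ 0.48789229 -0.17259819  0.25331085] [ 3.11568225e+00  3.98041922e-01 -8.17527413e-04] [-0.76687778  0.29677778  0.15677512]
vise 0.69 [316. 100.  66. 171.] [ 0.5368 -0.1593  0.0523] [[0.476, -0.2, 0.027], [0.638, -0.113, 0.094]]
jaw 0.84 [321. 157.  58.  32.] [ 0.513  -0.1701  0.054 ] [[0.493, -0.201, 0.028], [0.528, -0.143, 0.095]]
insert 0.6 [316.  85.  52.  72.] [ 0.5759 -0.15    0.0588] [[0.545, -0.178, 0.03], [0.606, -0.122, 0.06]]
jaw_stud 0.78 [320. 158.  60.  31.] [ 0.5129 -0.17    0.0541] [[0.494, -0.199, 0.037], [0.528, -0.143, 0.095]]
spot 0.73 [315.  87.  60.  69.] [ 0.5756 -0.1503  0.0588] [[0.545, -0.178, 0.046], [0.606, -0.123, 0.06]]
```

View pics/w1.png

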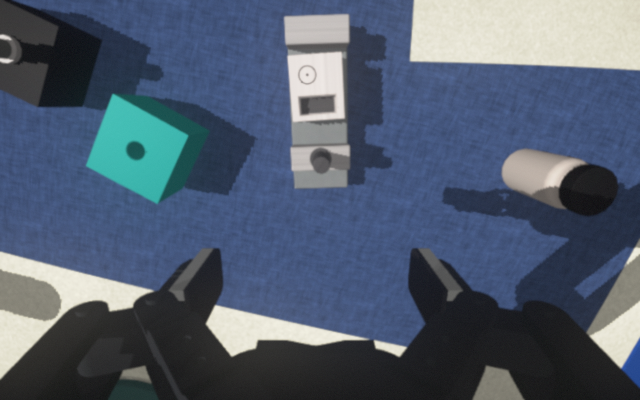

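The wrist view shows the stud at (320,158), the ring at (308,75) and the vise nearly in line with the tool. Now I'll measure the stud and the vise yaw.

```bash
python3 - <<'E'
from h import *
c=pickle.load(open('w1.pkl','rb'))
t=cap('top')
for c in (c,t):
    p,uv=pts(c,np.ones((400,640),bool))
    near=(np.hypot(p[:,0]-.515,p[:,1]+.165)<.05)
    s=p[near&(p[:,2]>.088)]; print('stud',len(s),s.mean(0),(s.min(0)+s.max(0))/2)
    box=(p[:,0]>.44)&(p[:,0]<.68)&(p[:,1]>-.24)&(p[:,1]<-.07)
    q=p[box&(p[:,2]>.02)]
    r=cv2.minAreaRect(q[:,:2].astype(np.float32));print('vise',r)
    q=p[box&(p[:,2]>.057)&(p[:,2]<.065)]
    print('ins',cv2.minAreaRect(q[:,:2].astype(np.float32)),np.median(q[:,2]))
c=pickle.load(open('w1.pkl','rb'))
print('stud by ray',atz(c,[[320,158]],.095),'ring',atz(c,[[308,75]],.06))
s=ctrl.observe();T=R(s['eef_rot']);print('toolyaw',np.degrees(np.arctan2(T[1,0],T[0,0])))
E
```

```text
stud 25674 [ 0.50200737 -0.16851449  0.3069559 ] [ 0.49685917 -0.16859099  0.20963209]
vise ((0.554109513759613, -0.15217992663383484), (0.17018713057041168, 0.1483844369649887), 16.54178810119629)
ins ((0.5572763681411743, -0.1561906337738037), (0.09685385972261429, 0.050335392355918884), 18.721960067749023) 0.05902033815283683
stud 1548 [ 0.50242298 -0.15895809  0.57927579] [ 0.50737664 -0.1648334   0.34620481]
vise ((0.5383471250534058, -0.17026358842849731), (0.14436642825603485, 0.2108175903558731), 84.65198516845703)
ins ((0.5650728940963745, -0.1528167873620987), (0.14334285259246826, 0.05442227050662041), 16.747509002685547) 0.060148566027589334
stud by ray [[ 0.51577679 -0.16917826  0.095     ]] ring [[ 0.58323946 -0.14015041  0.06      ]]
toolyaw 14.439299411064038
```

```bash
python3 - <<'E'
from h import *
c=pickle.load(open('w1.pkl','rb'))
p,uv=pts(c,np.ones((400,640),bool))
near=(np.hypot(p[:,0]-.515,p[:,1]+.168)<.04)
s=p[near&(p[:,2]>.09)&(p[:,2]<.1)]; print('stud',len(s),s.mean(0),cv2.minEnclosingCircle(s[:,:2].astype(np.float32)))
box=(p[:,0]>.44)&(p[:,0]<.68)&(p[:,1]>-.24)&(p[:,1]<-.07)
for lo,hi in((.02,.1),(.025,.035),(.05,.0575),(.0575,.065)):
    m=np.zeros((400,640),np.uint8);i=uv[box&(p[:,2]>lo)&(p[:,2]<hi)];m[i[:,1],i[:,0]]=1
    m=cv2.morphologyEx(m,cv2.MORPH_OPEN,np.ones((3,3)))
    n,l,st,ce=cv2.connectedComponentsWithStats(m)
    for k in range(1,n):
        if st[k,4]>100:
            q=p[l[uv[:,1],uv[:,0]]==k]; print(lo,st[k],cv2.minAreaRect(q[:,:2].astype(np.float32)),np.median(q[:,2]))
E
```

```text
stud 242 [ 0.5106085  -0.17141274  0.0937618 ] ((0.5102874040603638, -0.17160968482494354), 0.008053140714764595)
0.02 [  284    14    66   174 10094] ((0.5558967590332031, -0.15815183520317078), (0.17023321986198425, 0.060516852885484695), 16.642860412597656) 0.05364149187062378
0.025 [288  47  60  57 597] ((0.5873914957046509, -0.14917820692062378), (0.05496719107031822, 0.059648457914590836), 16.767499923706055) 0.028992328170087456
0.025 [ 291  105   57   39 1393] ((0.5406783819198608, -0.16263598203659058), (0.038721442222595215, 0.059971850365400314), 16.398723602294922) 0.028907352302358635
0.025 [294 169  54  19 904] ((0.484157919883728, -0.17913371324539185), (0.02066483348608017, 0.05955839529633522), 16.254247665405273) 0.028857790217321017
0.05 [ 284   14   65   31 1911] ((0.625028669834137, -0.13697321712970734), (0.025560172274708748, 0.05953456833958626), 16.541786193847656) 0.053921423343297414
0.05 [ 291  145   59   26 1146] ((0.5101905465126038, -0.17121672630310059), (0.025344062596559525, 0.05935847759246826), 16.546987533569336) 0.05388469755047151
0.0575 [ 287   52   58   69 2626] ((0.5746148824691772, -0.15028588473796844), (0.0602211132645607, 0.05028120428323746), 18.72195816040039) 0.059041897560191015
```

step_arm(
  linear=[
    [22,1,0],
    [22,1,-40],
    [22,1,-80],
    [22,1,-115],
    [22,1,-140],
    [22,1,-155],
    [22,1,-165],
    [22,1,-165],
  ],
  roll=[2.1,2.1,2.1,2.1,2.1,2.1,2.1,2.1],
)

```text
time: 3.55
position: [0.5091, -0.1714, 0.0869]
eef_rot: [-3.107, -0.453, 0.004]
force: [0.1, 0.1, 0.5]
opening: 0.0855
gripper_force: 0.0
```

step_arm(
  linear=[
    [0,0,0],
    [0,0,0],
    [0,0,0],
    [0,0,0],
    [0,0,0],
    [0,0,0],
    [0,0,0],
    [0,0,0],
  ],
  roll=[0,0,0,0,0,0,0,0],
  claw=0,
)

```text
time: 4.35
position: [0.5103, -0.1712, 0.0891]
eef_rot: [-3.108, -0.455, -0.001]
force: [-1.1, 1.9, 5.6]
opening: 0.014
gripper_force: 58.6
```

step_arm(
  linear=[
    [4,1.2,0],
    [8,2.4,0],
    [13,3.9,0],
    [18,5.3,0],
    [22,6.5,0],
    [26,7.7,0],
    [29,8.6,0],
    [29,8.6,0],
  ],
  roll=[0,0,0,0,0,0,0,0],
)

```text
time: 5.15
position: [0.5378, -0.1631, 0.0891]
eef_rot: [3.108, 0.455, -0.006]
force: [-5.9, 0.4, 7.8]
opening: 0.0142
gripper_force: 59.4
```

step_arm(
  linear=[
    [0.7,0.2,0],
    [1.4,0.4,0],
    [2,0.6,0],
    [2.6,0.8,0],
    [2.6,0.8,0],
  ],
  roll=[0,0,0,0,0],
)

```text
time: 5.65
position: [0.5395, -0.1626, 0.0891]
eef_rot: [3.108, 0.454, -0.008]
force: [-9.7, 0.7, 8.9]
opening: 0.0141
gripper_force: 59.4
```

step_arm(
  linear=[
    [0.7,0.2,0],
    [1.4,0.4,0],
    [2,0.6,0],
    [2.5,0.7,0],
    [2.5,0.7,0],
  ],
  roll=[0,0,0,0,0],
)

```text
time: 6.15
position: [0.542, -0.1619, 0.0891]
eef_rot: [3.108, 0.454, -0.008]
force: [-8.7, -0.2, 9.8]
opening: 0.0144
gripper_force: 59.5
```

step_arm(
  linear=[
    [0.5,0.1,0],
    [1,0.3,0],
    [1.5,0.4,0],
    [1.5,0.4,0],
  ],
  roll=[0,0,0,0],
)

```text
time: 6.55
position: [0.5435, -0.1614, 0.0891]
eef_rot: [3.108, 0.454, -0.009]
force: [-8.9, -0.2, 9.7]
opening: 0.0141
gripper_force: 59.5
```

step_arm(
  linear=[
    [0.5,0.1,0],
    [1,0.3,0],
    [1,0.3,0],
  ],
  roll=[0,0,0],
)

```text
time: 6.85
position: [0.544, -0.1613, 0.0891]
eef_rot: [3.108, 0.454, -0.01]
force: [-10.4, 0.4, 10.2]
opening: 0.0141
gripper_force: 59.5
```

step_arm(
  linear=[
    [0.5,0.1,0],
    [1,0.3,0],
    [1,0.3,0],
  ],
  roll=[0,0,0],
)

```text
time: 7.15
position: [0.5441, -0.1613, 0.0891]
eef_rot: [3.108, 0.454, -0.014]
force: [-12.5, -0.1, 11.4]
opening: 0.0144
gripper_force: 59.6
```

step_arm(
  linear=[
    [1,0.3,0],
    [2,0.6,0],
    [3,0.9,0],
    [3,0.9,0],
  ],
  roll=[0,0,0,0],
)

```text
time: 7.55
position: [0.5442, -0.1612, 0.089]
eef_rot: [3.108, 0.453, -0.026]
force: [-22.6, -3.0, 15.3]
opening: 0.014
gripper_force: 60.2
```

step_arm(
  linear=[
    [-2.5,-0.7,0],
    [-5,-1.5,0],
    [-5,-1.5,0],
  ],
  roll=[0,0,0],
)

```text
time: 7.85
position: [0.544, -0.1613, 0.0891]
eef_rot: [3.109, 0.454, -0.005]
force: [-6.8, 1.4, 8.2]
opening: 0.0142
gripper_force: 59.2
```

step_arm(
  linear=[
    [0,0,0],
    [0,0,0],
    [0,0,0],
    [0,0,0],
    [0,0,0],
    [0,0,20],
    [0,0,50],
    [0,0,90],
  ],
  roll=[0,0,0,0,0,0,0,0],
  claw=1,
)

```text
time: 8.65
position: [0.5445, -0.1604, 0.1768]
eef_rot: [-3.106, -0.454, 0.007]
force: [1.3, 0.6, -0.2]
opening: 0.0852
gripper_force: 0.0
```

step_arm(
  linear=[
    [0,0,40],
    [-20,-5,80],
    [-30,-10,80],
    [-30,-10,80],
    [-30,-10,80],
  ],
  roll=[0,0,0,0,0],
)

```text
time: 9.15
position: [0.5153, -0.1707, 0.2569]
eef_rot: [-3.107, -0.454, 0.002]
force: [-0.6, -0.1, 0.4]
opening: 0.0852
gripper_force: 0.0
```

```bash
python3 look.py w2 insert probe; python3 - <<'E'
from h import *
import pickle
c=pickle.load(open('w2.pkl','rb'))
p,uv=pts(c,np.ones((400,640),bool))
box=(p[:,0]>.44)&(p[:,0]<.68)&(p[:,1]>-.24)&(p[:,1]<-.07)
for lo,hi in((.05,.0565),(.0565,.065),(.09,.1)):
    m=np.zeros((400,640),np.uint8);i=uv[box&(p[:,2]>lo)&(p[:,2]<hi)];m[i[:,1],i[:,0]]=1
    m=cv2.morphologyEx(m,cv2.MORPH_OPEN,np.ones((3,3)))
    n,l,st,ce=cv2.connectedComponentsWithStats(m)
    for k in range(1,n):
        if st[k,4]>60:
            q=p[l[uv[:,1],uv[:,0]]==k]; print(lo,st[k],cv2.minAreaRect(q[:,:2].astype(np.float32)),np.median(q[:,2]))
g=c['pixels'][:160,220:420];cv2.imwrite('pics/w2c.png',cv2.resize(g[...,::-1],None,fx=3,fy=3,interpolation=2))
E
```

```text
9.2 [ 0.51532577 -0.17052341  0.25623036] [-3.10652856 -0.45425923  0.00415622] [-0.43974976 -0.20346601  0.35057681]
insert 0.72 [316. 104.  52.  68.] [ 0.5854 -0.1486  0.0588] [[0.554, -0.175, 0.046], [0.615, -0.121, 0.061]]
probe 0.96 [13. 69. 24. 28.] [0.5399 0.1336 0.071 ] [[0.527, 0.128, 0.065], [0.55, 0.147, 0.087]]
0.05 [ 284   46   63   28 1684] ((0.6252714991569519, -0.13719676434993744), (0.024683980271220207, 0.0594942532479763), 16.627765655517578) 0.053975059366085126
0.05 [286 137  23  24 504] ((0.5385280251502991, -0.1439809799194336), (0.023704616352915764, 0.022890666499733925), 16.713211059570312) 0.0538976822332726
0.05 [320 136  25  25 530] ((0.5489370822906494, -0.17844520509243011), (0.024405665695667267, 0.024347549304366112), 18.989912033081055) 0.053862623545068766
0.0565 [ 288   73   53   64 2740] ((0.5845096111297607, -0.14857514202594757), (0.059390656650066376, 0.05034209042787552), 16.89842987060547) 0.05903386194490398
0.09 [307 145  17  18 233] ((0.5442531108856201, -0.1616489738225937), (0.015193618834018707, 0.014410448260605335), 16.454669952392578) 0.09383413738448776
```

View pics/w2c.png

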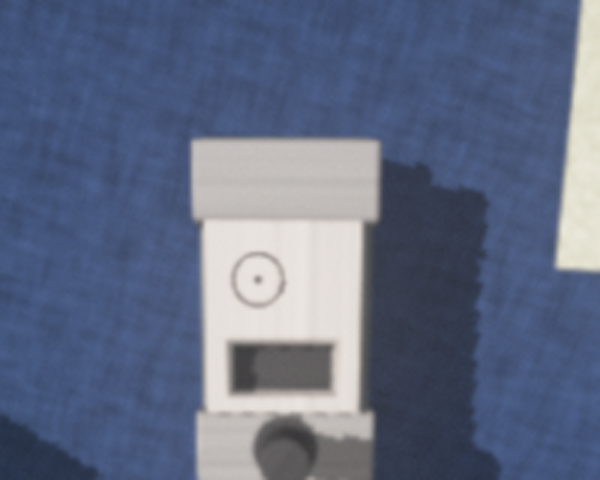

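The jaw is shut, and the ring dot is at crop (258,280), i.e. pixel (306,93). Next, the probe.

step_arm(
  linear=[
    [-5,40,0],
    [-10,80,0],
    [-15,120,0],
    [-20,160,0],
    [-25,200,0],
    [-30,240,0],
    [-35,280,0],
    [-35,305,0],
  ],
  roll=[0,0,0,0,0,0,0,0],
)

```text
time: 10.1
position: [0.4797, 0.137, 0.2571]
eef_rot: [-3.107, -0.459, 0.004]
force: [0.4, -1.0, 0.8]
opening: 0.0854
gripper_force: 0.0
```

step_arm(
  linear=[
    [0,0,0],
    [0,0,0],
    [0,0,0],
  ],
  roll=[0,0,0],
)

```text
time: 10.4
position: [0.4807, 0.1334, 0.2576]
eef_rot: [3.108, 0.453, -0.002]
force: [-0.5, -0.4, 0.7]
opening: 0.0855
gripper_force: 0.0
```

```bash
python3 look.py w3 probe stand; python3 - <<'E'
from h import *
c=pickle.load(open('w2.pkl','rb')); print('ring',atz(c,[[306,93.3]],.059))
c=pickle.load(open('w3.pkl','rb'))
p,uv=pts(c,np.ones((400,640),bool))
near=np.hypot(p[:,0]-.537,p[:,1]-.137)<.03
for lo,hi in((.125,.14),(.067,.075)):
    q=p[near&(p[:,2]>lo)&(p[:,2]<hi)]
    print(len(q),np.median(q[:,2]) if len(q) else 0,cv2.minEnclosingCircle(q[:,:2].astype(np.float32)) if len(q) else 0)
t=cap('top');rs=ctrl.regions_of('probe','top')
p,uv=pts(t,np.ones((400,640),bool))
q=p[(np.hypot(p[:,0]-.537,p[:,1]-.137)<.03)&(p[:,2]>.12)&(p[:,2]<.14)];print('top',len(q),q.mean(0))
E
```

```text
10.45 [0.48082274 0.13314842 0.25785639] [ 3.10828718e+00  4.52337426e-01 -1.47592558e-03] [-0.36354106 -0.60173566 -0.54442235]
probe 0.64 [324. 124.  23.  29.] [0.54   0.1428 0.1294] [[0.531, 0.133, 0.069], [0.55, 0.152, 0.131]]
stand 0.79 [422. 210. 114.  99.] [0.4787 0.0207 0.0642] [[0.44, -0.033, 0.006], [0.518, 0.055, 0.066]]
stand 0.71 [327. 120. 109. 106.] [0.5419 0.1426 0.0639] [[0.499, 0.101, 0.062], [0.58, 0.181, 0.065]]
stand 0.71 [194.  84. 123. 123.] [0.5338 0.2732 0.0643] [[0.49, 0.233, 0.002], [0.575, 0.319, 0.066]]
ring [[ 0.59281208 -0.13800072  0.059     ]]
403 0.12979836125638006 ((0.5391825437545776, 0.14125686883926392), 0.008888710290193558)
150 0.07007948448476403 ((0.5389331579208374, 0.1412678062915802), 0.01267004944384098)
top 13 [0.54153654 0.14115519 0.13295344]
```

View pics/w3.png

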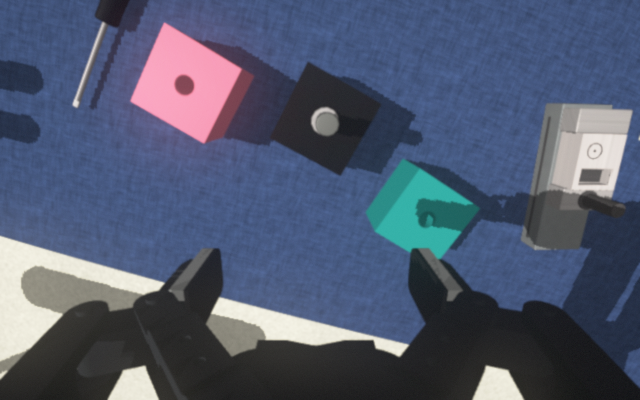

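The probe is at pixel (326,122) in the black stand, between pink (185,85) and green (425,215). Now the grasp.

step_arm(
  linear=[
    [30,4,0],
    [58,8,0],
    [58,8,-40],
    [58,8,-80],
    [58,8,-115],
    [58,8,-140],
    [58,8,-150],
    [58,8,-150],
  ],
  roll=[0,0,0,0,0,0,0,0],
)

```text
time: 11.45
position: [0.5378, 0.1416, 0.1068]
eef_rot: [3.109, 0.454, -0.005]
force: [-0.4, -0.0, 0.4]
opening: 0.0854
gripper_force: 0.0
```

step_arm(
  linear=[
    [0,0,0],
    [0,0,0],
    [0,0,0],
    [0,0,0],
    [0,0,0],
    [0,0,0],
    [0,0,0],
    [0,0,0],
  ],
  roll=[0,0,0,0,0,0,0,0],
  claw=0,
)

```text
time: 12.25
position: [0.5391, 0.1421, 0.1093]
eef_rot: [3.108, 0.455, 0.002]
force: [-0.5, -0.3, 4.8]
opening: 0.0166
gripper_force: 58.3
```

step_arm(
  linear=[
    [0,0,5],
    [0,0,20],
    [0,0,45],
    [0,0,75],
    [0,0,105],
    [0,0,120],
    [0,0,120],
    [0,0,120],
  ],
  roll=[0,0,0,0,0,0,0,0],
)

```text
time: 13.05
position: [0.5382, 0.1421, 0.2273]
eef_rot: [3.108, 0.455, -0.003]
force: [-0.4, 0.4, -1.7]
opening: 0.0167
gripper_force: 58.6
```

```bash
python3 - <<'E'
from h import *
F=[]
for n in ('scene','wrist','scene','top'):
    c=cap(n); s=ctrl.observe(); F.append(s['force']); save(c,'l_'+n)
    rs=ctrl.regions_of('probe',n)
    for r in rs[:2]:
        p,_=pts(c,r['mask'])
        if len(p): print(n,round(r['score'],2),np.round(r['rect']),np.median(p,0).round(3),np.percentile(p,[2,98],axis=0).round(3).tolist())
    if n=='scene' and len(F)==1: pickle.dump(c,open('s1.pkl','wb'))
print(s['position'],np.mean(F,0),s['opening'],s['gripper_force'])
g=cv2.imread('pics/l_scene.png')[130:260,330:450];a=cv2.resize(g,(480,520),interpolation=2)
cv2.imwrite('pics/l.png',a)
E
```

```text
scene 0.73 [384. 193.   7.  51.] [0.542 0.146 0.191] [[0.43, -0.023, 0.061], [0.548, 0.154, 0.25]]
wrist 0.87 [315. 268.  45. 121.] [0.544 0.143 0.235] [[0.531, 0.134, 0.159], [0.549, 0.151, 0.247]]
scene 0.72 [315. 198.  52.  46.] [ 0.571 -0.135  0.03 ] [[0.468, -0.201, 0.002], [0.645, -0.105, 0.089]]
[0.53831649 0.14204892 0.22721833] [ 0.30205131  0.17588442 -2.01367783] 0.016639989966571664 58.613176345825195
```

View pics/l.png

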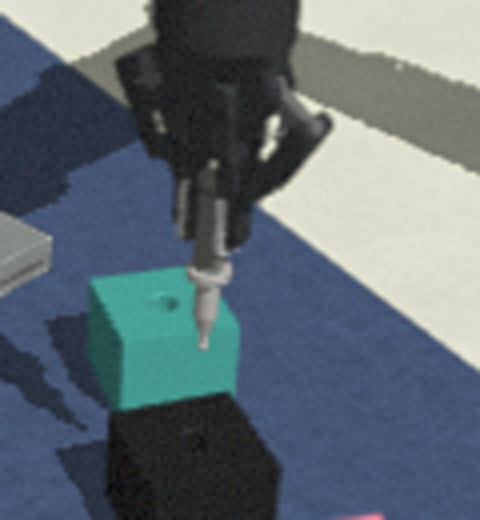

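```bash
python3 - <<'E'
import cv2
g=cv2.imread('pics/l_wrist.png')[120:360,220:420]
cv2.imwrite('pics/lw.png',cv2.resize(g,None,fx=2.4,fy=2.4,interpolation=2))
from h import *
def proj(c,P):
    M=np.linalg.inv(c['T']);return cv2.projectPoints(np.array(P,float).reshape(-1,1,3),cv2.Rodrigues(M[:3,:3])[0],M[:3,3],c['K'],np.array([c['k1'],0,0,0.]))[0].reshape(-1,2)
c=pickle.load(open('s1.pkl','rb')); x,y=.5385,.142
print(proj(c,[[x,y,.131],[x,y,.134],[x,y,.186],[x,y,.205]]))
c=cap('wrist');pickle.dump(c,open('w4.pkl','wb'));print(proj(c,[[x,y,.131],[x,y,.134],[x,y,.186],[x,y,.205]]))
E
```

```text
[[379.51467635 217.41753297]
 [379.59360241 216.35674879]
 [380.99953205 197.39509853]
 [381.53168506 190.18525732]]
[[315.21307885 208.76666163]
 [315.21299237 210.06574972]
 [315.21104424 239.40631194]
 [315.21002641 254.79557852]]
```

View pics/lw.png

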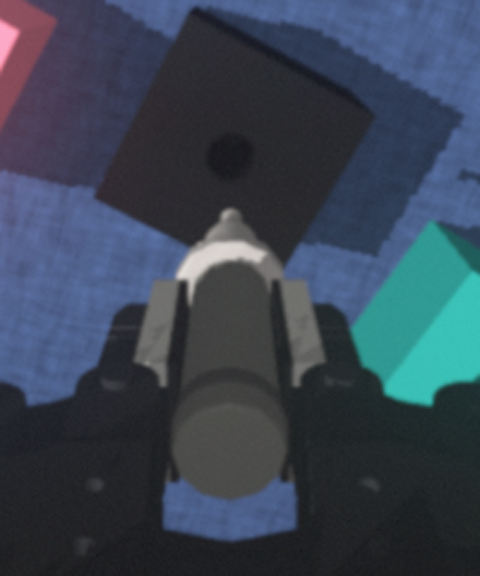

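The tip is at wrist pixel (316,209), within a pixel of the prediction, so the probe is held upright and centred. I'll carry it to the ring.

step_arm(
  linear=[
    [5,-25,0],
    [12,-60,0],
    [20,-100,0],
    [28,-140,0],
    [36,-180,0],
    [43,-220,0],
    [49,-255,0],
    [55,-280,0],
  ],
  roll=[0,0,0,0,0,0,0,0],
)

```text
time: 14.3
position: [0.5937, -0.1405, 0.2281]
eef_rot: [3.108, 0.451, -0.0]
force: [0.8, 0.5, -0.5]
opening: 0.0166
gripper_force: 58.8
```

step_arm(
  linear=[
    [0,0,0],
    [0,0,-15],
    [0,0,-30],
    [0,0,-45],
    [0,0,-55],
    [0,0,-61],
    [0,0,-61],
    [0,0,-61],
  ],
  roll=[0,0,0,0,0,0,0,0],
)

```text
time: 15.1
position: [0.5939, -0.1378, 0.1677]
eef_rot: [3.108, 0.455, 0.001]
force: [-0.3, -0.6, -0.9]
opening: 0.0167
gripper_force: 58.9
```

```bash
python3 look.py w5 ; python3 - <<'E'
from h import *
F=[]
for _ in range(6): c=cap('wrist'); F.append(ctrl.observe()['force'])
print(np.mean(F,0),np.std(F,0))
c=pickle.load(open('w5.pkl','rb'));g=c['pixels'][140:300,220:420]
cv2.imwrite('pics/w5c.png',cv2.resize(g[...,::-1],None,fx=3,fy=3,interpolation=2))
E
```

```text
15.15 [ 0.59416436 -0.1379213   0.16822313] [3.10761835e+00 4.54826616e-01 2.34972667e-03] [ 0.02469545 -0.66102005  0.61209991]
[ 0.0053356  -0.03634862 -1.26034499] [0.34162495 0.50089403 0.50594204]
```

View pics/w5c.png

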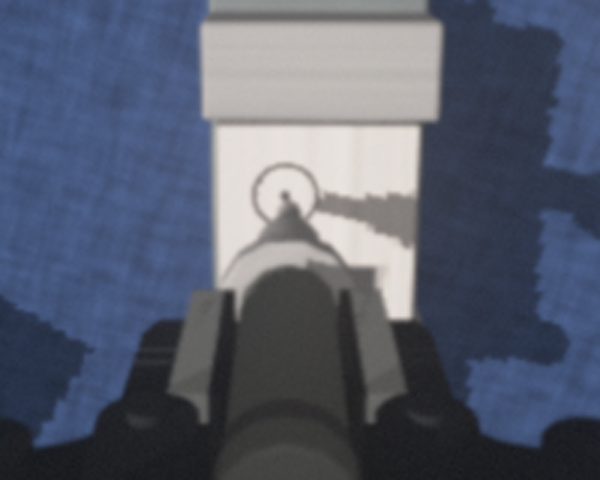

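```bash
python3 - <<'E'
from h import *
c=pickle.load(open('w5.pkl','rb'))
print(atz(c,[[315.3,205],[316.2,205.5]],.0595),atz(c,[[316.2,205.5]],.071))
E
```

```text
[[ 0.59345215 -0.1381297   0.0595    ]
 [ 0.59326963 -0.1388935   0.0595    ]] [[ 0.596657   -0.13782854  0.071     ]]
```

step_arm(
  linear=[
    [-1,0,-3],
    [-1,0,-6],
    [-1,0,-9],
    [-1,0,-11],
    [-1,0,-13],
    [-1,0,-14],
    [-1,0,-15],
    [-1,0,-15],
  ],
  roll=[0,0,0,0,0,0,0,0],
)

```text
time: 16.25
position: [0.5926, -0.1379, 0.1525]
eef_rot: [-3.109, -0.455, 0.0]
force: [-1.0, -0.2, -0.3]
opening: 0.0166
gripper_force: 58.9
```

```bash
cat > f.py <<'E'
from h import *
F=[];Z=[]
for _ in range(10): c=cap('wrist'); s=ctrl.observe(); F.append(s['force']);Z.append(s['position'])
print(s['time'],np.mean(F,0),np.mean(Z,0)); save(c,'f%d'%(s['time']*100)); pickle.dump(c,open('w6.pkl','wb'))
E
python3 f.py
```

```text
16.75 [-0.83690828  0.47194507  0.47629187] [ 0.5926844  -0.13786613  0.15248313]
```

step_arm(
  linear=[
    [0,0,-0.5],
    [0,0,-1],
    [0,0,-1],
    [0,0,-1],
    [0,0,-1],
  ],
  roll=[0,0,0,0,0],
)

```text
time: 17.25
position: [0.5927, -0.1379, 0.1514]
eef_rot: [3.108, 0.455, 0.0]
force: [-0.2, 0.3, 1.3]
opening: 0.0164
gripper_force: 59.0
```

```bash
python3 f.py; python3 -c "
import pickle,cv2
g=pickle.load(open('w6.pkl','rb'))['pixels'][140:300,220:420]
cv2.imwrite('pics/w6c.png',cv2.resize(g[...,::-1],None,fx=3,fy=3,interpolation=2))"
```

```text
17.75 [-0.64771599  0.66513941  0.36093351] [ 0.59269227 -0.13788651  0.15135635]
```

View pics/w6c.png

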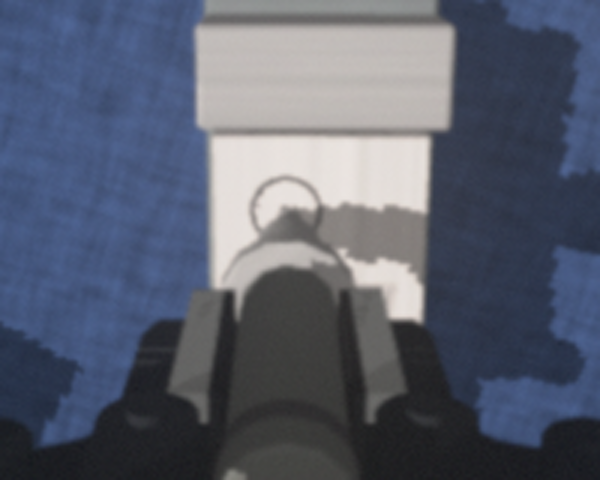

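The ring is at crop (286,210), with the tip inside it at about (290,208). The force rose about 1.7 N and the probe is steady, so I'm handing in.

```bash
python3 -c "
from workcell import ctrl
print(ctrl.sign_off())"
```

```text
the job is handed in; nothing more can be done
None
```

The job is handed in, with no verdict returned: the jaw is shut on the insert, and the probe is held upright with its tip in the ring, pressing with about 1.7 N (plunger about 4–5 mm in); the spare, jar and screwdriver were not touched.

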